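# Hold the eyelet drawer's dust cover open

## Robot

A 6-joint arm with a two-finger parallel gripper is mounted at the origin on a cart in front of the work surface, level with it; the furniture and walls round the work are solid. World frame = base frame: x ahead of the robot, y to its left, z up, the work surface at z = 0. Lengths are in mm, angles in rad, forces in N, time in s.
With the tool pointing down it reaches from about 425 to 1125 mm from the base axis. Payload 14.9 kg.
Tool frame: the origin (TCP) lies midway between the tips of the shut fingers; the grasp point (between the pads) lies 19 mm behind it; z points along the fingers, y is the line along which they close (so a half turn about z gives the same grasp; the last joint's range is limited). The gripper opens to 91 mm and grips with 3 to 60 N. Pads are 32 mm wide; open, the fingers measure 118 mm over their backs; the gripper's body (76 mm by 178 mm) begins 60 mm behind the grasp point.
Start: joints at [1.257, 0.379, 1.734, -0, 1.028, -0.033], TCP at [193.994, 672.595, 213.932] pointing down, gripper open.
Joint ranges: [-2.77, 2.77], [-0.74, 2.19], [0, 2.66], [-1.06, 4.2], [0.31, 2.87], [-3.08, 3.08]. Speed limits (rad/s): [1.89, 1.89, 2.39, 3.14, 3.14, 3.14].

## Interface

Orientations are given as a unit quaternion [x, y, z, w].
In Python, from rig import monitor, capture, camera_model, bot, models gives the robot as it stands.
- The arm moves only by the shell command python3 -m creep 'ROWS' [FORCE]. ROWS is JSON, a list of rows, each a list of 7 numbers: the shift along the tool's x, y, z normalised to -1 to 1, where 1 is 0.08 m, then the turn, a rotation vector about the tool's x, y, z normalised to -1 to 1, where 1 is 30 degrees, then the finger opening in mm, from 0 to 91.2. In form: [[x, y, z, rx, ry, rz, jaw], ...]. A call has exactly 10 rows; each row is the pose to reach, as a shift and turn from the pose commanded when the call began, along the tool's axes at that moment; what a row does not reach only later rows make up. A row lasts 1/10 s, in which the tool goes at most 50 mm and 8.59 degrees, less where a joint would pass 70% of its speed; a pose out of reach is approached as far as the arm can. A call with a number of a shift or a turn outside -1 to 1 is refused whole. A call with a gripper value outside its range is refused whole. The fingers move at their own pace and stop on an object; FORCE is the grip in N (left out, the last holds). Time passes only in rows, so rows that repeat a pose let the fingers close, or fill a call up. It gives the time, the measured TCP pose, the force, the opening and the grip force at its end, in the units of the state.
- monitor.observe(): the state, without advancing time (a new reading comes with each control period).
- capture(name): name is "scene" or "top" or "wrist"; returns the picture (480x640x3 uint8, red, green, blue); there is no depth.
- camera_model(name): a dict with "vfov" (degrees; the focal length in pixels is half the picture's height over the tangent of half this angle, whatever the lens; pixels are square), "cx", "cy" (the principal point, pixels), "world_to_cam" (4x4, takes a point from world to camera coordinates). Camera axes: x right, y down, z forward; pixel columns grow to the right and rows downward; lengths in mm; the calibration is good to about 2 mm. A picture is of the moment at which its call begins: read the wrist's pose just before it. camera_model takes no time and is no camera call; for the wrist camera it gives the pose at the moment of the call.
- bot.sign_off(): hands the job in; it is judged then, once.
Trained networks look in the newest picture that a camera, given by its name, has taken for a name from the list of things; names that differ only in an ending like _2 or _b are one class to them, and where a whole thing is asked for, a point or a joint stands for the part that bears it (a point fixed in the world has none). Each returns a list of dicts, best first, with "p" (0 to 1); they miss things now and then, are a little off and sometimes report something else, mostly with a low value. They report only what shows in the picture. A call takes as long as a camera call.
- models.find_in(name, camera): "point" ([row, column] in pixels, amid what is visible of it).
- models.masks_of(name, camera): "region" (480x640 bool, what is visible of it) and "point" ([row, column] in pixels, amid what is visible of it).
- models.tip_of(name, camera): "point" ([row, column] in pixels: a listed point, or the origin of a listed thing).
The state is a dict: "time_s": time; "joint_positions": joint angles; "joint_velocities": joint speeds; "joint_efforts": joint torques, N m; "ee_pos": TCP position; "tcp_rot": TCP orientation; "force": force on the tool from outside, world axes, zero at the start; "wrist_torque": the same for the moment, N m; "width": finger opening in mm; "grip_force": force on a finger pad.
Only numpy, scipy, OpenCV 4.12 (cv2) and the standard library are available. Lean on these libraries where they do the work, as an engineer would, in place of code of your own. Each camera call takes 0.05 s, during which the arm holds its last target. There are 200 camera calls.

## Task

I need both hands to pick eyelets from the tray in the cabinet's top drawer, and the tray's hinged metal dust cover falls shut by itself. The drawer stands ajar: pull it out to its stop, then lift the cover to 60 degrees from shut and keep holding it there, the drawer still fully out: the program finishes while the gripper holds the cover up. Do not let the cover swing back against the cabinet's front edge, and do not disturb the thread spools on top of the cabinet or the bottle beside it.

Things in the scene. Friction and masses are not known exactly. Their poses are not given: they have to be found in the camera images.
- parts_cabinet: Green steel cabinet with three drawers, fixed on the bench, 238 deep x 305 wide x 238 high. Origin: centre of its underside; x axis points from its front to its back, y to its left as seen from the front, z up. Its front plane lies at x = -105 in its frame, all heights here are above the bench.
- parts_cabinet_drawer_3 (a joint): How far the top drawer is out, in m: 0 shut, 0.125 at its stop; it slides out along the cabinet's -x with about 4 N of friction, stays where it is left, and can be pushed in again by a cover lifted carelessly. At the start it stands ajar by 45 to 70 mm, which leaves about 3 mm less than that between the inside of its front panel and the cabinet's top plate (238 high) for fingers from above.
- drawer_front (a point): Middle of the upper edge of the top drawer's front panel: a plain upright steel panel 290 mm wide (y), 2 thick, its upper edge 227 high. Moves with the drawer; axes as the cabinet's. The drawer stands ajar, so that fingers can be let down behind the panel and pull against its inside; the round cup on its outside is too shallow to pinch.
- dust_cover (a joint): Angle of the cover, in rad: 0 shut (lying level), growing as its front edge rises; 1.047 is 60 degrees; at 1.4 it strikes the cabinet's front edge. About 0.3 kg; let go at any angle it falls shut. With the drawer at its stop it is free to rise; further in, the cabinet is above it.
- cover_hinge (a point): Point on the cover's hinge axis, middle of its width, 195 mm high, at the back of the aluminium cover; the axis runs along the cabinet's y. Shut, the cover (80 deep from here towards -x, 270 wide, 2 thick, front edge folded down 7) lies level over a tray; in front of it the drawer is open for 47 up to its front panel, over its whole width, down to 34 below the cover. Moves with the drawer.
- cover_tab (a point): Grip point on the cover's black pull tab, 24 mm wide (y), 8 thick. The tab starts at the middle of the cover's front edge, 79 before the hinge, and rises forward and up at 45 degrees, 40 long; this point lies 28 along it: cover shut, 98.8 before the hinge (-x) and 20.3 above it, 27 behind the panel's edge point. It moves and turns with the cover; its y axis stays the hinge's direction.
- spool_brown_mid (a point): Loose wooden spool of brown thread standing on the cabinet, 40 diameter x 50; its centre. Leave alone.
- spool_blue_mid (a point): Loose wooden spool of blue thread standing on the cabinet, 40 diameter x 50; its centre. Leave alone.
- thinner_mid (a point): Loose white squeeze bottle with a red cap standing on the bench beside the cabinet, 68 diameter x 170; point on its axis 85 up. Leave alone.

How it is judged:
By the outcome, as a careful person would: the job done as asked, in the order asked, and still so for the second after the job is handed in, while the arm keeps its last pose, push and grip.
It also fails if it takes over 48 s, if anything falls off the work surface, if the arm or the gripper's body presses on something with over 40 N, if the wrist force passes 120 N, or if a joint passes its speed limit or range.

## Working session

There is one attempt and no reset: what is moved stays moved. The work goes in short steps, Python scripts to look and compute and a shell command to move; the robot and the scene stay as the last step left them, time stands still between calls to the robot, and variables do not carry over. Pictures are saved under pics/ and viewed, at most 10 in all, crops included, and the job is handed in when it is done.

```bash
mkdir -p pics; ls; cat > h.py <<'E'
import numpy as np, cv2
from rig import monitor, capture, camera_model, bot, models
from scipy.spatial.transform import Rotation as R
def ray(cam,rc):
    m=camera_model(cam); f=240/np.tan(np.radians(m['vfov']/2)); T=np.array(m['world_to_cam'])
    d=np.array([(rc[1]-m['cx'])/f,(rc[0]-m['cy'])/f,1]); Rm=T[:3,:3]
    return -Rm.T@T[:3,3], Rm.T@d
def atz(cam,rc,z):
    o,d=ray(cam,rc); return o+d*(z-o[2])/d[2]
def proj(cam,p):
    m=camera_model(cam); f=240/np.tan(np.radians(m['vfov']/2)); T=np.array(m['world_to_cam'])
    q=T[:3,:3]@np.array(p)+T[:3,3]; return [m['cy']+f*q[1]/q[2], m['cx']+f*q[0]/q[2]]
def save(cam,name):
    im=capture(cam); cv2.imwrite('pics/'+name,im[:,:,::-1]); return im
E
python3 - <<'E'
from h import *
np.set_printoptions(precision=1,suppress=True)
Z=dict(drawer_front=227,cover_hinge=195,cover_tab=215.3,spool_brown_mid=263,spool_blue_mid=263,thinner_mid=85,parts_cabinet=0)
ims=[save(c,c+'0.png') for c in('scene','top')]
cv2.imwrite('pics/both0.png',cv2.resize(np.hstack(ims),(800,300))[:,:,::-1])
for c in('scene','top'):
    print(c,camera_model(c))
    for n,z in Z.items():
        for r in models.tip_of(n,c)[:2]: print(c,n,r['p'],np.array(r['point']),atz(c,r['point'],z))
s=monitor.observe();print({k:np.round(v,3) for k,v in s.items()})
E
```

```text
pics
scene {'vfov': 42.233219775496146, 'cx': 315.2518782957799, 'cy': 246.1245756619701, 'world_to_cam': array([[   0.9,   -0.5,    0. , -566.7],
       [  -0.2,   -0.4,   -0.9,  331.1],
       [   0.5,    0.8,   -0.4,  879.5],
       [   0. ,    0. ,    0. ,    1. ]])}
scene drawer_front 0.87 [215.3 201.6] [519.3 180.4 227. ]
scene cover_tab 0.82 [218.  218.4] [551.4 178.3 215.3]
scene spool_brown_mid 0.85 [197.  286.5] [658.2 104.8 263. ]
scene spool_blue_mid 0.72 [209.3 322.6] [686.4  23.4 263. ]
scene thinner_mid 0.72 [353.2 344.5] [ 625.5 -150.2   85. ]
top {'vfov': 43.41774723101312, 'cx': 319.1968898316298, 'cy': 250.69397003033598, 'world_to_cam': array([[  -0. ,   -1. ,    0. ,   53.2],
       [  -1. ,    0. ,   -0.1,  726.6],
       [   0.1,   -0. ,   -1. , 1093.2],
       [   0. ,    0. ,    0. ,    1. ]])}
top drawer_front 0.61 [376.9 231.5] [519.3 178.8 227. ]
top cover_tab 0.79 [358.1 233.4] [546.5 177.5 215.3]
top spool_brown_mid 0.76 [290.7 292.6] [647.4  83.2 263. ]
top spool_blue_mid 0.89 [256.3 331.6] [697.5  24.8 263. ]
top thinner_mid 0.63 [300.2 424.9] [ 631.8 -143.3   85. ]
{'time_s': np.float64(0.8), 'joint_positions': array([ 1.3,  0.4,  1.7,  0. ,  1. , -0. ]), 'joint_velocities': array([-0.,  0., -0.,  0., -0.,  0.]), 'joint_efforts': array([  0. , -76.4, -43.5,   0.1,   0. ,  -0. ]), 'ee_pos': array([194. , 672.6, 214. ]), 'tcp_rot': array([0.1, 1. , 0. , 0. ]), 'force': array([0.4, 0.5, 0.4]), 'wrist_torque': array([0., 0., 0.]), 'grip_force': np.float64(0.0), 'width': np.float64(91.664)}
```

View pics/both0.png

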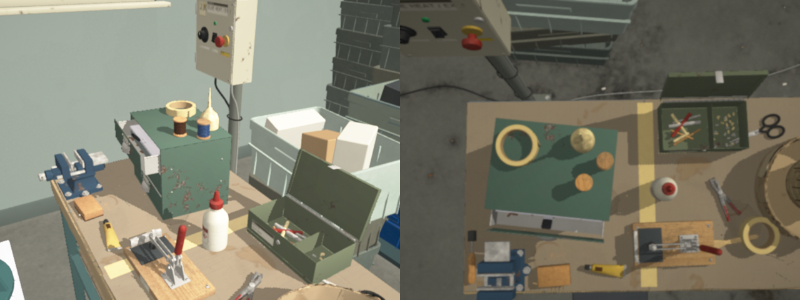

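```bash
python3 - <<'E'
from h import *
im=cv2.imread('pics/top0.png')
cv2.imwrite('pics/c1.png',cv2.resize(im[170:470,110:370],None,fx=2,fy=2,interpolation=cv2.INTER_CUBIC)[:600])
for n in('parts_cabinet','parts_cabinet_drawer_3','drawer_front','dust_cover'):
    for r in models.masks_of(n,'top')[:1]:
        m=np.array(r['region']).astype(np.uint8); ((x,y),wh,a)=q=cv2.minAreaRect(cv2.findNonZero(m)); print(n,r['p'],m.sum(),q, [atz('top',(p[1],p[0]),227).round(1) for p in cv2.boxPoints(q)])
E
```

```text
parts_cabinet 0.67 29561 ((240.2200927734375, 290.5217590332031), (200.2110595703125, 186.880859375), 5.640549182891846) [array([526.5, 330.5, 227. ]), array([812.2, 305.7, 227. ]), array([776.5,  -4.5, 227. ]), array([492.5,  28.9, 227. ])]
parts_cabinet_drawer_3 0.72 5381 ((235.33139038085938, 363.9521789550781), (184.87672424316406, 42.757564544677734), 5.8263421058654785) [array([523. , 315.7, 227. ]), array([586.9, 309.8, 227. ]), array([554.3,  29.7, 227. ]), array([490.7,  37.3, 227. ])]
drawer_front 0.76 5594 ((235.85067749023438, 363.8308410644531), (185.87107849121094, 42.08690643310547), 5.856013774871826) [array([523.9, 315.6, 227. ]), array([586.7, 309.8, 227. ]), array([553.8,  28.2, 227. ]), array([491.2,  35.7, 227. ])]
dust_cover 0.98 320 ((229.36619567871094, 354.0624084472656), (79.39898681640625, 21.147869110107422), 6.428747177124023) [array([545.5, 243.8, 227. ]), array([577.1, 240.3, 227. ]), array([561.8, 120.1, 227. ]), array([530.3, 124. , 227. ])]
```

View pics/c1.png

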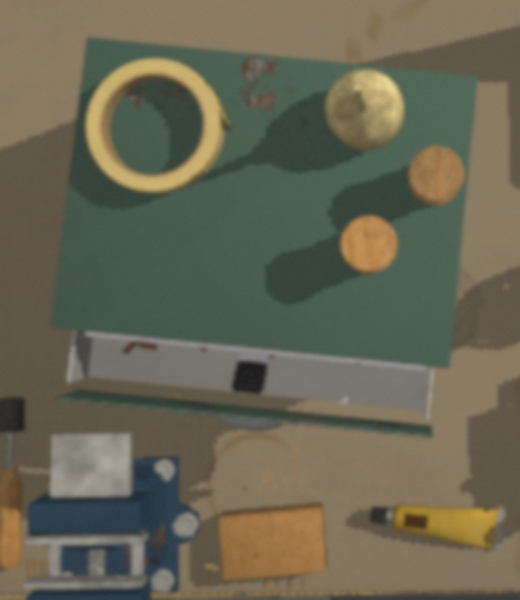

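```bash
cat >> h.py <<'E'
def cabR(th): # tool down, tool y along cabinet y (x tool along -cab x)
    c,s=np.cos(th),np.sin(th); X=np.array([c,s,0]);Y=np.array([-s,c,0]);return np.column_stack([-X,Y,[0,0,-1]])
def go(p,Rt,st=None):
    s=monitor.observe(); R0=R.from_quat(s['tcp_rot']); 
    d=R0.inv().apply(np.array(p)-s['ee_pos'])/80; w=(R0.inv()*R.from_matrix(Rt)).as_rotvec()/np.radians(30)
    print('t',round(s['time_s'],2),'pos',s['ee_pos'].round(1),'F',s['force'].round(1),'w',round(s['width'],1),'g',round(s['grip_force'],1),'j',s['joint_positions'].round(2)); print('shift',d.round(3),'turn',w.round(3))
E
python3 - <<'E'
from h import *
a=atz('top',(333.5,135),238);b=atz('top',(353,335),238);print(a,b,'plate yaw',np.degrees(np.arctan2(-(a-b)[0],(a-b)[1])),np.linalg.norm(a-b))
c=atz('top',(368.5,137.5),227);d=atz('top',(386,326),227);print(c,d,'panel yaw',np.degrees(np.arctan2(-(c-d)[0],(c-d)[1])),np.linalg.norm(c-d),(c+d)/2)
th=np.radians(-6); X=np.array([np.cos(th),np.sin(th),0]);Y=np.array([-np.sin(th),np.cos(th),0])
print('ajar',((a+b)/2-(c+d)/2)@X)
go(np.array([519,179.5,350])+20*X+50*Y,cabR(th))
E
```

```text
[587.29984649 322.57142097 238.        ] [553.56423197  21.55051663 238.        ] plate yaw -6.394494230777535 302.9053920499726
[534.10209675 321.42271388 227.        ] [503.50674438  35.76223643 227.        ] panel yaw -6.113297040210433 287.2942463154556 [518.80442056 178.59247516 227.        ]
ajar 52.02752549143695
t 1.0 pos [194.  672.6 213.9] F [ 1.1 -0.5 -0.3] w 91.1 g 0.0 j [ 1.26  0.38  1.73 -0.    1.03 -0.03]
shift [-5.748 -4.138 -1.701] turn [ 0.     0.    -0.336]
```

```bash
A='';
python3 -m creep '[[0,0,-0.2,0,0,0,0],[-0.1,-0.07,-0.4,0,0,0,0],[-0.2,-0.15,-0.6,0,0,0,0],[-0.3,-0.22,-0.8,0,0,0,0],[-0.4,-0.3,-1,0,0,0,0],[-0.5,-0.36,-1,0,0,0,0],[-0.6,-0.44,-1,0,0,0,0],[-0.75,-0.54,-1,0,0,0,0],[-0.9,-0.65,-1,0,0,0,0],[-1,-0.72,-1,0,0,0,0]]' 10
python3 -m creep '[[-0.1,-0.07,-0.1,0,0,0,0],[-0.2,-0.14,-0.2,0,0,0,0],[-0.3,-0.22,-0.3,0,0,0,0],[-0.4,-0.29,-0.4,0,0,0,0],[-0.5,-0.36,-0.5,0,0,0,0],[-0.6,-0.43,-0.6,0,0,0,0],[-0.7,-0.5,-0.7,0,0,0,0],[-0.8,-0.58,-0.7,0,0,0,0],[-0.9,-0.65,-0.7,0,0,0,0],[-1,-0.72,-0.7,0,0,0,0]]'
python3 -m creep '[[-0.1,-0.07,0,0,0,0,0],[-0.2,-0.14,0,0,0,0,0],[-0.3,-0.22,0,0,0,0,0],[-0.4,-0.29,0,0,0,0,0],[-0.5,-0.36,0,0,0,0,0],[-0.6,-0.43,0,0,0,0,0],[-0.7,-0.5,0,0,0,0,0],[-0.8,-0.58,0,0,0,0,0],[-0.9,-0.65,0,0,0,0,0],[-1,-0.72,0,0,0,0,0]]'
python3 -m creep '[[-0.1,-0.07,0,0,0,0,0],[-0.2,-0.14,0,0,0,0,0],[-0.3,-0.22,0,0,0,0,0],[-0.4,-0.29,0,0,0,0,0],[-0.5,-0.36,0,0,0,0,0],[-0.6,-0.43,0,0,0,0,0],[-0.7,-0.5,0,0,0,0,0],[-0.8,-0.58,0,0,0,0,0],[-0.9,-0.65,0,0,0,0,0],[-1,-0.72,0,0,0,0,0]]'
python3 - <<'E'
from h import *
th=np.radians(-6.2); X=np.array([np.cos(th),np.sin(th),0]);Y=np.array([-np.sin(th),np.cos(th),0])
go(np.array([519,179.5,330])+25*X+50*Y,cabR(th))
E
```

```text
time_s: 2.0
ee_pos: [255.7, 593.6, 293.2]
tcp_rot: [0.14, 0.99, -0.001, -0.0]
force: [0.3, 0.1, 0.1]
width: 14.3
grip_force: 0.0
time_s: 3.0
ee_pos: [316.2, 516.7, 349.5]
tcp_rot: [0.14, 0.99, -0.0, -0.0]
force: [0.1, 0.5, -0.3]
width: 0.5
grip_force: 0.0
time_s: 4.0
ee_pos: [377.2, 439.4, 349.9]
tcp_rot: [0.14, 0.99, -0.0, -0.0]
force: [0.3, 1.1, -0.6]
width: 0.4
grip_force: 0.0
time_s: 5.0
ee_pos: [438.1, 361.9, 349.9]
tcp_rot: [0.14, 0.99, 0.0, 0.0]
force: [-0.7, 0.1, -0.4]
width: 0.3
grip_force: 0.0
t 5.0 pos [438.1 361.9 349.9] F [-0.7  0.1 -0.4] w 0.3 g 0.0 j [ 0.65  0.03  1.9   0.    1.21 -0.64]
shift [-1.804 -1.241  0.249] turn [ 0.    0.   -0.33]
```

```bash
python3 -m creep '[[-0.1,-0.06,0,0,0,0,0],[-0.2,-0.12,0,0,0,0,0],[-0.3,-0.2,0,0,0,0,0],[-0.4,-0.26,0,0,0,0,0],[-0.5,-0.33,0,0,0,0,0],[-0.6,-0.4,0,0,0,0,0],[-0.7,-0.46,0,0,0,0,0],[-0.8,-0.53,0,0,0,0,0],[-0.9,-0.6,0,0,0,0,0],[-0.9,-0.65,0,0,0,0,0]]'
python3 -m creep '[[-0.1,-0.06,0,0,0,-0.05,0],[-0.2,-0.12,0,0,0,-0.1,0],[-0.3,-0.2,0,0,0,-0.15,0],[-0.4,-0.26,0,0,0,-0.2,0],[-0.5,-0.33,0,0,0,-0.25,0],[-0.6,-0.4,0,0,0,-0.3,0],[-0.7,-0.46,0,0,0,-0.33,0],[-0.8,-0.53,0,0,0,-0.33,0],[-0.9,-0.6,0,0,0,-0.33,0],[-0.9,-0.6,0,0,0,-0.33,0]]'
python3 - <<'E'
from h import *
th=np.radians(-6.2); X=np.array([np.cos(th),np.sin(th),0]);Y=np.array([-np.sin(th),np.cos(th),0])
go(np.array([519,179.5,330])+25*X+50*Y,cabR(th))
save('wrist','w1.png')
for n,z in(('drawer_front',227),('cover_tab',215.3),('cover_hinge',195)):
    for r in models.tip_of(n,'wrist')[:2]: print(n,r['p'],np.round(r['point']),atz('wrist',r['point'],z).round(1))
print('tcp215 px',proj('wrist',monitor.observe()['ee_pos']*[1,1,0]+[0,0,215]))
E
```

```text
time_s: 6.0
ee_pos: [493.1, 291.9, 349.9]
tcp_rot: [0.14, 0.99, -0.0, -0.0]
force: [-0.1, -0.3, 0.4]
width: 0.4
grip_force: 0.0
time_s: 7.0
ee_pos: [548.8, 225.8, 349.9]
tcp_rot: [0.055, 0.999, -0.0, 0.0]
force: [-0.1, -0.5, -0.6]
width: 0.5
grip_force: 0.0
t 7.0 pos [548.8 225.8 349.9] F [-0.1 -0.5 -0.6] w 0.5 g 0.0 j [ 0.35  0.07  1.85 -0.    1.22 -1.11]
shift [-0.005  0.01   0.249] turn [-0.     0.    -0.002]
drawer_front 0.21 [367. 168.] [665.2  63.  227. ]
cover_tab 0.68 [231. 268.] [546.1 176.1 215.3]
tcp215 px [np.float64(227.4182599583643), np.float64(325.20106156749773)]
```

View pics/w1.png

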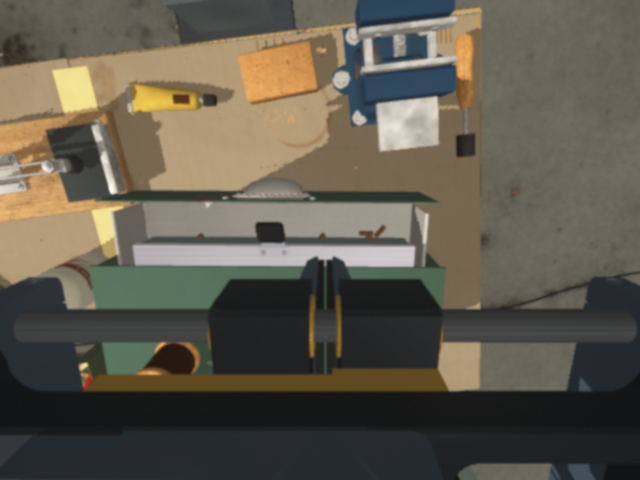

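```bash
python3 - <<'E'
from h import *
th=np.radians(-6.2); X=np.array([np.cos(th),np.sin(th),0])
t=monitor.observe()['ee_pos']
for r,z in((196,227),(202,227),(265,238)): print(r,(atz('wrist',(r,325),z)-t)@X)
E
```

```text
196 -29.713324521781704
202 -24.67109014101714
265 27.24349914326548
```

```bash
python3 -m creep '[[0,0,0.1,0,0,0,0],[0,0,0.2,0,0,0,0],[0,0,0.3,0,0,0,0],[0,0,0.4,0,0,0,0],[0,0,0.5,0,0,0,0],[0,0,0.6,0,0,0,0],[0,0,0.7,0,0,0,0],[0,0,0.8,0,0,0,0],[0,0,0.9,0,0,0,0],[0,0,1,0,0,0,0]]'
python3 -m creep '[[0,0,0.1,0,0,0,0],[0,0,0.2,0,0,0,0],[0,0,0.3,0,0,0,0],[0,0,0.4,0,0,0,0],[0,0,0.5,0,0,0,0],[0,0,0.6,0,0,0,0],[0,0,0.7,0,0,0,0],[0,0,0.8,0,0,0,0],[0,0,0.8,0,0,0,0],[0,0,0.8,0,0,0,0]]'
python3 -m creep '[[0.05,0,0,0,0,0,0],[0.1,0,0,0,0,0,0],[0.2,0,0,0,0,0,0],[0.3,0,0,0,0,0,0],[0.4,0,0,0,0,0,0],[0.5,0,0,0,0,0,0],[0.6,0,0,0,0,0,0],[0.7,0,0,0,0,0,0],[0.75,0,0,0,0,0,0],[0.8,0,0,0,0,0,0]]'
```

```text
time_s: 8.2
ee_pos: [548.3, 226.6, 269.3]
tcp_rot: [0.054, 0.999, 0.0, 0.0]
force: [0.5, 0.2, -1.4]
width: 0.5
grip_force: 0.0
time_s: 9.2
ee_pos: [548.3, 226.5, 205.9]
tcp_rot: [0.054, 0.999, -0.0, -0.0]
force: [0.3, 0.0, 0.3]
width: 0.9
grip_force: 0.0
time_s: 10.2
ee_pos: [484.3, 233.5, 206.0]
tcp_rot: [0.054, 0.999, -0.0, 0.0]
force: [4.8, 1.2, 2.5]
width: 0.4
grip_force: 2.1
```

Pulling at about 5 N, as expected; now the last part in small steps.

```bash
python3 -m creep '[[0.03,0,0,0,0,0,0],[0.06,0,0,0,0,0,0],[0.08,0,0,0,0,0,0],[0.1,0,0,0,0,0,0],[0.12,0,0,0,0,0,0],[0.14,0,0,0,0,0,0],[0.16,0,0,0,0,0,0],[0.18,0,0,0,0,0,0],[0.19,0,0,0,0,0,0],[0.2,0,0,0,0,0,0]]'
python3 -m creep '[[0.01,0,0,0,0,0,0],[0.02,0,0,0,0,0,0],[0.03,0,0,0,0,0,0],[0.04,0,0,0,0,0,0],[0.05,0,0,0,0,0,0],[0.05,0,0,0,0,0,0],[0.06,0,0,0,0,0,0],[0.06,0,0,0,0,0,0],[0.06,0,0,0,0,0,0],[0.06,0,0,0,0,0,0]]'
```

```text
time_s: 11.2
ee_pos: [471.9, 235.0, 206.2]
tcp_rot: [0.054, 0.999, 0.0, 0.004]
force: [35.5, -5.1, -19.9]
width: 0.1
grip_force: 18.0
time_s: 12.2
ee_pos: [471.7, 235.1, 206.6]
tcp_rot: [0.053, 0.999, 0.001, 0.009]
force: [69.8, -12.2, -44.3]
width: 0.6
grip_force: 35.2
```

```bash
python3 -m creep '[[-0.03,0,0,0,0,0,0],[-0.06,0,0,0,0,0,0],[-0.1,0,0,0,0,0,0],[-0.13,0,0,0,0,0,0],[-0.16,0,-0.1,0,0,0,0],[-0.18,0,-0.3,0,0,0,0],[-0.18,0,-0.5,0,0,0,0],[-0.18,0,-0.7,0,0,0,0],[-0.18,0,-0.9,0,0,0,30],[-0.18,0,-1,0,0,0,60]]' 10
python3 - <<'E'
from h import *
th=np.radians(-6.2); X=np.array([np.cos(th),np.sin(th),0]);Y=np.array([-np.sin(th),np.cos(th),0])
save('wrist','w2.png'); save('top','t2.png')
for c in('wrist','top'):
  for n,z in(('drawer_front',227),('cover_tab',215.3),('cover_hinge',195)):
    for r in models.tip_of(n,c)[:1]: print(c,n,r['p'],np.round(r['point']),atz(c,r['point'],z).round(1))
go(np.array([519,179.5,286])-70*X+27*X,cabR(th))
E
```

```text
time_s: 13.2
ee_pos: [478.3, 234.3, 287.5]
tcp_rot: [0.054, 0.999, 0.0, 0.0]
force: [-0.3, 0.5, 0.3]
width: 13.5
grip_force: 0.0
wrist drawer_front 0.94 [216. 252.] [447.8 188.9 227. ]
wrist cover_tab 0.6 [256. 256.] [477.9 183.8 215.3]
top cover_tab 0.69 [406. 228.] [474.4 185.8 215.3]
top cover_hinge 0.89 [337. 238.] [577.1 172.4 195. ]
t 13.6 pos [477.9 234.  285.2] F [-1.  -0.4 -0.1] w 46.2 g 0.0 j [ 0.41  0.03  2.02  0.    1.09 -1.05]
shift [-0.046 -0.622 -0.01 ] turn [-0.001 -0.002  0.   ]
```

View pics/w2.png

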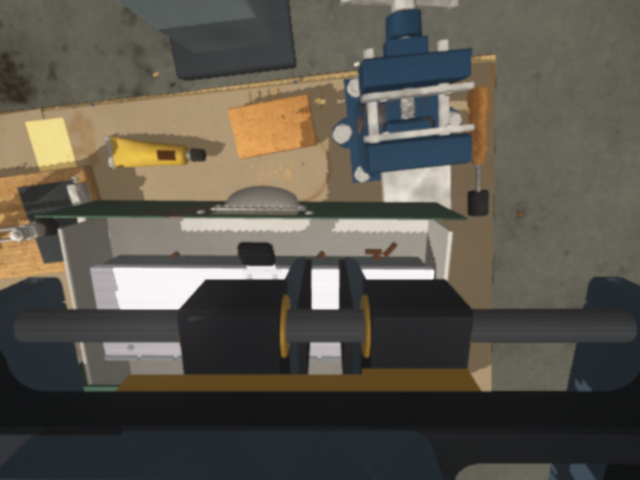

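```bash
python3 -m creep '[[0,-0.15,0,0,0,0,46],[0,-0.3,0,0,0,0,46],[-0.02,-0.45,0,0,0,0,46],[-0.04,-0.62,0,0,0,0,46],[-0.04,-0.62,0,0,0,0,46],[-0.04,-0.62,0.1,0,0,0,46],[-0.04,-0.62,0.2,0,0,0,46],[-0.04,-0.62,0.3,0,0,0,46],[-0.04,-0.62,0.4,0,0,0,46],[-0.04,-0.62,0.5,0,0,0,46]]' 10
python3 - <<'E'
from h import *
save('wrist','w3.png')
th=np.radians(-6.2)
for n,z in(('drawer_front',227),('cover_tab',215.3)):
    for r in models.tip_of(n,'wrist')[:1]: print(n,r['p'],np.round(r['point']),atz('wrist',r['point'],z).round(1))
go([476,184.5,199],cabR(th))
E
```

```text
time_s: 14.6
ee_pos: [475.9, 184.6, 244.9]
tcp_rot: [0.054, 0.999, -0.0, -0.0]
force: [-0.1, 0.0, -0.1]
width: 46.2
grip_force: 0.0
drawer_front 0.56 [227. 326.] [448.2 187.6 227. ]
cover_tab 0.55 [270. 323.] [477.5 182.6 215.3]
t 14.75 pos [475.8 184.5 245.3] F [ 0.3 -0.2 -0.2] w 45.8 g 0.0 j [ 0.32  0.04  2.09  0.    1.01 -1.14]
shift [-0.003  0.001  0.578] turn [-0.001 -0.002  0.001]
```

View pics/w3.png

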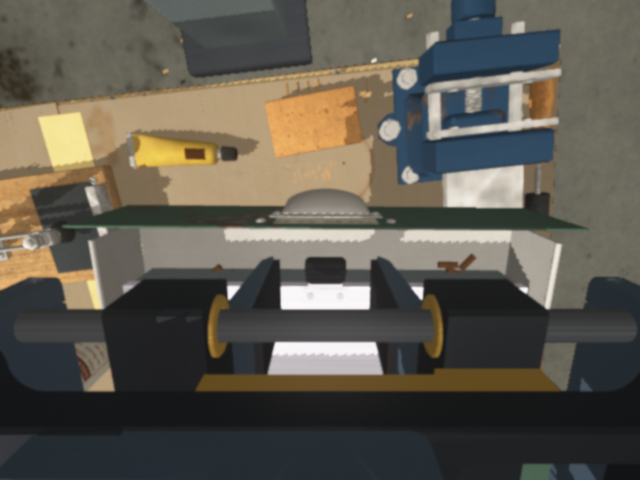

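```bash
python3 -m creep '[[0,0,0.1,0,0,0,46],[0,0,0.2,0,0,0,46],[0,0,0.3,0,0,0,46],[0,0,0.4,0,0,0,46],[0,0,0.5,0,0,0,46],[0,0,0.58,0,0,0,46],[0,0,0.58,0,0,0,40],[0,0,0.58,0,0,0,30],[0,0,0.58,0,0,0,20],[0,0,0.58,0,0,0,15]]' 12
python3 -m creep '[[0,0,0,0,0,0,15],[0,0,0,0,0,0,15],[0,0,0,0,0,0,15],[0,0,0,0,0,0,15],[0,0,0,0,0,0,15],[0,0,0,0,0,0,15],[0,0,0,0,0,0,15],[0,0,0,0,0,0,15],[0,0,0,0,0,0,15],[0,0,0,0,0,0,15]]' 12
```

```text
time_s: 15.75
ee_pos: [476.3, 184.7, 199.9]
tcp_rot: [0.054, 0.999, 0.0, 0.0]
force: [0.9, 3.0, -1.6]
width: 23.8
grip_force: 12.0
time_s: 16.75
ee_pos: [476.4, 184.7, 199.8]
tcp_rot: [0.054, 0.999, 0.0, 0.0]
force: [-0.3, 5.1, 5.5]
width: 23.9
grip_force: 12.0
```

```bash
cat > arc.py <<'E'
import sys, numpy as np
# args: phi0 phi1 [ratio lam/phi] ; rows relative to pose at phi0; plane coords: u=+tool x at lean 0 (=-cab x), v=up
def tcp(p,k,a=98.5,h=23.8):
    f=np.radians(p);l=k*f
    G=np.array([a*np.cos(f)-h*np.sin(f), a*np.sin(f)+h*np.cos(f)])
    return G+19*np.array([np.sin(l),-np.cos(l)]),l
p0,p1,k=map(float,sys.argv[1:4])
T0,l0=tcp(p0,k)
for p in np.linspace(p0,p1,11)[1:]:
    T,l=tcp(p,k); d=T-T0
    zt=np.array([np.sin(l0),-np.cos(l0)]); xt=np.array([np.cos(l0),np.sin(l0)])
    print([round(d@xt/80,3),0,round(d@zt/80,3),0,round(np.degrees(l-l0)/30,3),0,15])
E
for r in "0 20" "20 40" "40 60"; do echo $r; python3 arc.py $r 0.5; done
```

```text
0 20
[np.float64(-0.007), 0, np.float64(-0.043), 0, np.float64(0.033), 0, 15]
[np.float64(-0.015), 0, np.float64(-0.085), 0, np.float64(0.067), 0, 15]
[np.float64(-0.025), 0, np.float64(-0.127), 0, np.float64(0.1), 0, 15]
[np.float64(-0.037), 0, np.float64(-0.169), 0, np.float64(0.133), 0, 15]
[np.float64(-0.05), 0, np.float64(-0.21), 0, np.float64(0.167), 0, 15]
[np.float64(-0.064), 0, np.float64(-0.251), 0, np.float64(0.2), 0, 15]
[np.float64(-0.08), 0, np.float64(-0.291), 0, np.float64(0.233), 0, 15]
[np.float64(-0.097), 0, np.float64(-0.33), 0, np.float64(0.267), 0, 15]
[np.float64(-0.115), 0, np.float64(-0.369), 0, np.float64(0.3), 0, 15]
[np.float64(-0.135), 0, np.float64(-0.407), 0, np.float64(0.333), 0, 15]
20 40
[np.float64(-0.014), 0, np.float64(-0.04), 0, np.float64(0.033), 0, 15]
[np.float64(-0.03), 0, np.float64(-0.08), 0, np.float64(0.067), 0, 15]
[np.float64(-0.047), 0, np.float64(-0.119), 0, np.float64(0.1), 0, 15]
[np.float64(-0.065), 0, np.float64(-0.157), 0, np.float64(0.133), 0, 15]
[np.float64(-0.085), 0, np.float64(-0.195), 0, np.float64(0.167), 0, 15]
[np.float
[... 380 characters left out ...]
 np.float64(-0.036), 0, np.float64(0.033), 0, 15]
[np.float64(-0.043), 0, np.float64(-0.072), 0, np.float64(0.067), 0, 15]
[np.float64(-0.067), 0, np.float64(-0.107), 0, np.float64(0.1), 0, 15]
[np.float64(-0.091), 0, np.float64(-0.141), 0, np.float64(0.133), 0, 15]
[np.float64(-0.117), 0, np.float64(-0.174), 0, np.float64(0.167), 0, 15]
[np.float64(-0.144), 0, np.float64(-0.205), 0, np.float64(0.2), 0, 15]
[np.float64(-0.172), 0, np.float64(-0.236), 0, np.float64(0.233), 0, 15]
[np.float64(-0.201), 0, np.float64(-0.266), 0, np.float64(0.267), 0, 15]
[np.float64(-0.231), 0, np.float64(-0.295), 0, np.float64(0.3), 0, 15]
[np.float64(-0.262), 0, np.float64(-0.322), 0, np.float64(0.333), 0, 15]
```

```bash
python3 -m creep '[[0.005,0,-0.043,0,0.033,0,15],[0,0,-0.085,0,0.067,0,15],[-0.01,0,-0.127,0,0.1,0,15],[-0.022,0,-0.169,0,0.133,0,15],[-0.035,0,-0.21,0,0.167,0,15],[-0.05,0,-0.25,0,0.2,0,15],[-0.065,0,-0.29,0,0.233,0,15],[-0.082,0,-0.33,0,0.267,0,15],[-0.1,0,-0.37,0,0.3,0,15],[-0.12,0,-0.407,0,0.333,0,15]]' 12
python3 - <<'E'
from h import *
go([0,0,0],cabR(-.108)); 
for r in models.tip_of('drawer_front','wrist')[:1]: pass
capture('wrist')
for n,z in(('drawer_front',227),):
    for r in models.tip_of(n,'wrist')[:1]: print(n,r['p'],np.round(r['point']),atz('wrist',r['point'],z).round(1))
E
```

```text
time_s: 17.75
ee_pos: [485.0, 183.6, 231.7]
tcp_rot: [0.054, 0.995, 0.005, -0.088]
force: [-0.9, 7.7, -2.6]
width: 23.9
grip_force: 12.0
t 17.75 pos [485.  183.6 231.7] F [-0.9  7.7 -2.6] w 23.9 g 12.0 j [ 0.28  0.14  2.01  0.07  1.15 -1.22]
shift [ 5.18  -2.938  3.866] turn [ 0.001 -0.338 -0.   ]
drawer_front 0.64 [215. 323.] [448.2 186.5 227. ]
```

```bash
python3 -m creep '[[-0.006,0,-0.04,0,0.033,0,15],[-0.018,0,-0.08,0,0.067,0,15],[-0.035,0,-0.119,0,0.1,0,15],[-0.053,0,-0.157,0,0.133,0,15],[-0.073,0,-0.195,0,0.167,0,15],[-0.094,0,-0.232,0,0.2,0,15],[-0.116,0,-0.268,0,0.233,0,15],[-0.14,0,-0.303,0,0.267,0,15],[-0.164,0,-0.337,0,0.3,0,15],[-0.19,0,-0.37,0,0.333,0,15]]' 12
python3 - <<'E'
from h import *
go([0,0,0],cabR(-.108)); 
capture('wrist');capture('top')
for c in('wrist','top'):
  for n,z in(('drawer_front',227),):
    for r in models.tip_of(n,c)[:1]: print(c,n,r['p'],np.round(r['point']),atz(c,r['point'],z).round(1))
E
```

```text
time_s: 18.9
ee_pos: [504.8, 181.4, 258.2]
tcp_rot: [0.053, 0.983, 0.009, -0.175]
force: [-3.4, 4.6, 1.0]
width: 23.8
grip_force: 12.0
t 18.9 pos [504.8 181.4 258.2] F [-3.4  4.6  1. ] w 23.8 g 12.0 j [ 0.24  0.22  1.88  0.12  1.37 -1.27]
shift [ 4.547 -2.934  5.108] turn [-0.    -0.672  0.   ]
wrist drawer_front 0.6 [192. 326.] [448.7 187.8 227. ]
```

```bash
python3 -m creep '[[0.015,0,0.005,0,0,0,15],[0.03,0,0.01,0,0,0,15],[0.015,0,-0.025,0,0.033,0,15],[0.004,0,-0.043,0,0.05,0,15],[-0.006,0,-0.06,0,0.067,0,15],[-0.018,0,-0.079,0,0.083,0,15],[-0.03,0,-0.097,0,0.1,0,15],[-0.054,0,-0.131,0,0.133,0,15],[-0.08,0,-0.164,0,0.167,0,15],[-0.08,0,-0.164,0,0.167,0,15]]' 12
python3 - <<'E'
from h import *
go([0,0,0],cabR(-.108)); 
save('scene','s4.png');im=save('wrist','w4.png')
for c in('wrist',):
  for n,z in(('drawer_front',227),):
    for r in models.tip_of(n,c)[:1]: print(c,n,r['p'],np.round(r['point']),atz(c,r['point'],z).round(1))
a=cv2.imread('pics/s4.png')[120:360,100:420]; b=cv2.imread('pics/w4.png')
cv2.imwrite('pics/v4.png',np.hstack([cv2.resize(a,(400,300)),cv2.resize(b,(400,300))]))
E
```

```text
time_s: 20.1
ee_pos: [516.2, 180.1, 268.7]
tcp_rot: [0.053, 0.975, 0.012, -0.217]
force: [-1.4, 4.3, 0.3]
width: 23.7
grip_force: 12.0
t 20.1 pos [516.2 180.1 268.7] F [-1.4  4.3  0.3] w 23.7 g 12.0 j [ 0.22  0.27  1.82  0.14  1.47 -1.28]
shift [ 4.166 -2.934  5.659] turn [-0.    -0.836 -0.   ]
wrist drawer_front 0.78 [186. 325.] [447.9 187.4 227. ]
```

View pics/v4.png

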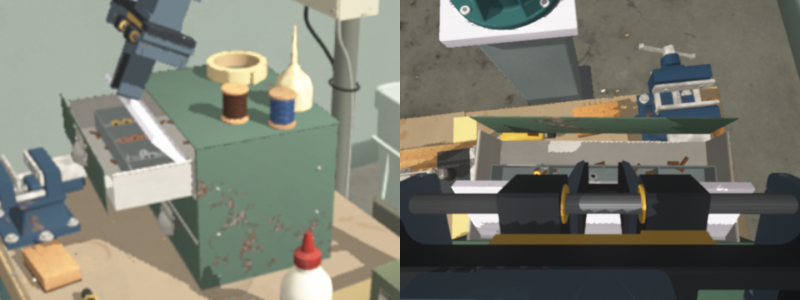

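```bash
python3 arc.py 50 60 0.5 | sed 's/np.float64//g'
```

```text
[(-0.012), 0, (-0.017), 0, (0.017), 0, 15]
[(-0.024), 0, (-0.034), 0, (0.033), 0, 15]
[(-0.036), 0, (-0.051), 0, (0.05), 0, 15]
[(-0.049), 0, (-0.067), 0, (0.067), 0, 15]
[(-0.062), 0, (-0.084), 0, (0.083), 0, 15]
[(-0.076), 0, (-0.099), 0, (0.1), 0, 15]
[(-0.089), 0, (-0.115), 0, (0.117), 0, 15]
[(-0.103), 0, (-0.131), 0, (0.133), 0, 15]
[(-0.117), 0, (-0.146), 0, (0.15), 0, 15]
[(-0.132), 0, (-0.161), 0, (0.167), 0, 15]
```

```bash
python3 -m creep '[[0,0,-0.012,0,0.017,0,15],[-0.008,0,-0.028,0,0.033,0,15],[-0.02,0,-0.045,0,0.05,0,15],[-0.033,0,-0.06,0,0.067,0,15],[-0.046,0,-0.078,0,0.083,0,15],[-0.06,0,-0.093,0,0.1,0,15],[-0.073,0,-0.11,0,0.117,0,15],[-0.088,0,-0.126,0,0.133,0,15],[-0.102,0,-0.14,0,0.15,0,15],[-0.117,0,-0.155,0,0.167,0,15]]' 12
python3 - <<'E'
from h import *
go([0,0,0],cabR(-.108)); 
save('scene','s5.png');save('wrist','w5.png')
for c in('wrist','scene'):
  for n,z in(('drawer_front',227),('cover_tab',290),('cover_hinge',195)):
    for r in models.tip_of(n,c)[:1]: print(c,n,r['p'],np.round(r['point']),atz(c,r['point'],z).round(1))
th=np.radians(-6.2); X=np.array([np.cos(th),np.sin(th),0]);Y=np.array([-np.sin(th),np.cos(th),0]);Z=np.array([0,0,1])
H=np.array([448.3,187.2,195])+125.8*X
a=cv2.resize(cv2.imread('pics/s5.png'),None,fx=4,fy=4,interpolation=cv2.INTER_CUBIC)
for ang,col in((50,(0,0,255)),(60,(0,255,0)),(70,(255,0,0))):
    f=np.radians(ang); E=H+80*(-np.cos(f)*X+np.sin(f)*Z)
    P=[np.array(proj('scene',q))[::-1]*4 for q in(H-135*Y,E-135*Y,E+135*Y)]
    cv2.polylines(a,[np.int32(P)],False,col,1)
x0,y0=int(P[0][0])-400,int(P[0][1])-400
cv2.imwrite('pics/v5.png',a[max(0,y0):y0+600,max(0,x0):x0+700])
E
```

```text
time_s: 21.25
ee_pos: [529.7, 178.6, 276.5]
tcp_rot: [0.052, 0.964, 0.014, -0.259]
force: [-4.0, -0.5, 3.3]
width: 23.9
grip_force: 12.0
t 21.25 pos [529.7 178.6 276.5] F [-4.  -0.5  3.3] w 23.9 g 12.0 j [ 0.21  0.33  1.75  0.16  1.56 -1.3 ]
shift [ 3.758 -2.931  6.169] turn [-0.    -1.002  0.   ]
wrist drawer_front 0.71 [180. 329.] [447.8 190.2 227. ]
wrist cover_tab 0.92 [304. 324.] [539.8 176.8 290. ]
wrist cover_hinge 0.95 [364. 324.] [573.8 172.5 195. ]
scene drawer_front 0.79 [220. 167.] [456.4 192.5 227. ]
scene cover_tab 0.93 [182. 214.] [545.9 172.8 290. ]
scene cover_hinge 0.62 [225. 231.] [576.8 177.7 195. ]
```

View pics/v5.png

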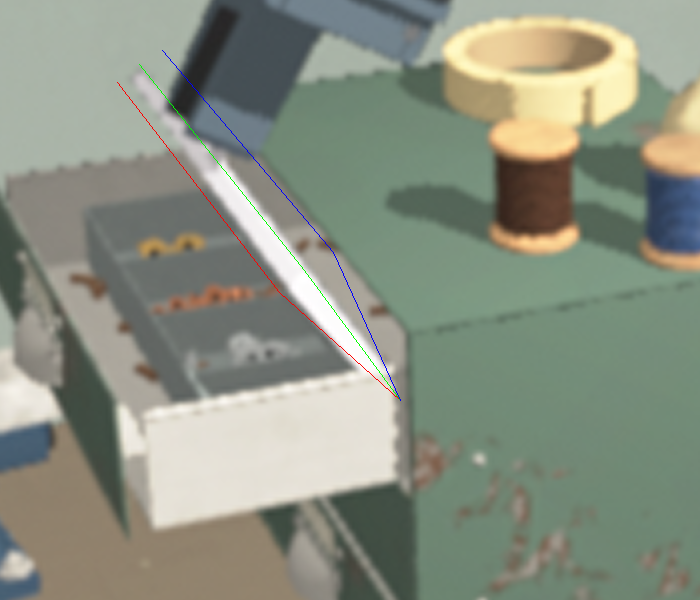

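```bash
python3 -m creep '[[0.01,0,0.006,0,0,0,15],[0.02,0,0.012,0,0,0,15],[0.03,0,0.017,0,0,0,15],[0.035,0,0.02,0,0,0,15],[0.035,0,0.02,0,0,0,15],[0.035,0,0.02,0,0,0,15],[0.035,0,0.02,0,0,0,15],[0.035,0,0.02,0,0,0,15],[0.035,0,0.02,0,0,0,15],[0.035,0,0.02,0,0,0,15]]' 12
python3 - <<'E'
from h import *
go([0,0,0],cabR(-.108))
th=np.radians(-6.2); X=np.array([np.cos(th),np.sin(th),0])
for c in('scene','wrist','top'): capture(c)
def tri(n):
    A=np.zeros((3,3));b=np.zeros(3);ps=[]
    for c in('scene','wrist','top'):
        rs=models.tip_of(n,c)
        if not rs or rs[0]['p']<.5: continue
        o,d=ray(c,rs[0]['point']);d/=np.linalg.norm(d);M=np.eye(3)-np.outer(d,d);A+=M;b+=M@o;ps.append((c,round(rs[0]['p'],2)))
    p=np.linalg.solve(A,b); print(n,p.round(1),ps); return p
t=tri('cover_tab');h=tri('cover_hinge');f=tri('drawer_front')
d=t-h;print('ang',np.degrees(np.arctan2(d[2],-d@X))-11.6,np.linalg.norm(d),'hinge-front',(h-f)@X)
d=t-[573.5,174,195];print('ang2',np.degrees(np.arctan2(d[2],-d@X))-11.6)
E
```

```text
time_s: 22.65
ee_pos: [526.5, 178.9, 275.7]
tcp_rot: [0.052, 0.965, 0.014, -0.258]
force: [5.5, -0.9, -14.2]
width: 24.2
grip_force: 12.0
t 22.65 pos [526.5 178.9 275.7] F [  5.5  -0.9 -14.2] w 24.2 g 12.0 j [ 0.21  0.32  1.76  0.16  1.56 -1.29]
shift [ 3.734 -2.932  6.136] turn [-0. -1. -0.]
cover_tab [537.9 175.9 288.8] [('scene', 0.94), ('wrist', 0.73)]
cover_hinge [574.6 173.2 193.6] [('scene', 0.57), ('wrist', 0.84)]
drawer_front [449.1 186.7 231.7] [('scene', 0.76), ('wrist', 0.95)]
ang 57.30544624516741 102.09051295759987 hinge-front 126.22129119108921
ang2 57.62243012590394
```

```bash
python3 -m creep '[[-0.008,0,-0.008,0,0,0,15],[-0.016,0,-0.018,0,0,0,15],[-0.025,0,-0.028,0,0,0,15],[-0.033,0,-0.037,0,0,0,15],[-0.033,0,-0.037,0,0,0,15],[-0.033,0,-0.037,0,0,0,15],[-0.033,0,-0.037,0,0,0,15],[-0.033,0,-0.037,0,0,0,15],[-0.033,0,-0.037,0,0,0,15],[-0.033,0,-0.037,0,0,0,15]]' 14
cat > tri.py <<'E'
from h import *
go([0,0,0],cabR(-.108))
th=np.radians(-6.2); X=np.array([np.cos(th),np.sin(th),0])
def tri(n):
    A=np.zeros((3,3));b=np.zeros(3);ps=[]
    for c in('scene','wrist'):
        rs=models.tip_of(n,c)
        if not rs or rs[0]['p']<.5: continue
        o,d=ray(c,rs[0]['point']);d/=np.linalg.norm(d);M=np.eye(3)-np.outer(d,d);A+=M;b+=M@o;ps.append((c,round(rs[0]['p'],2)))
    p=np.linalg.solve(A,b); print(n,p.round(1),ps); return p
for i in range(2):
    for c in('scene','wrist'): capture(c)
    t=tri('cover_tab');h=tri('cover_hinge');f=tri('drawer_front')
    d=t-h;print('ang',np.degrees(np.arctan2(d[2],-d@X))-11.6,np.linalg.norm(d),'hinge-front',(h-f)@X)
    d=t-[573.5,174,195];print('ang2',np.degrees(np.arctan2(d[2],-d@X))-11.6)
s=monitor.observe();print(s['force'],s['ee_pos'],s['time_s'])
E
python3 tri.py
```

```text
time_s: 24.25
ee_pos: [530.2, 178.5, 277.5]
tcp_rot: [0.052, 0.964, 0.014, -0.259]
force: [-1.8, -3.6, -0.7]
width: 23.9
grip_force: 14.0
t 24.25 pos [530.2 178.5 277.5] F [-1.8 -3.6 -0.7] w 23.9 g 14.0 j [ 0.21  0.32  1.75  0.16  1.57 -1.3 ]
shift [ 3.761 -2.932  6.18 ] turn [-0.    -1.001  0.   ]
cover_tab [540.8 176.5 288. ] [('scene', 0.78), ('wrist', 0.69)]
cover_hinge [571.3 171.  197.4] [('scene', 0.78), ('wrist', 0.76)]
drawer_front [450.8 188.7 230.4] [('scene', 0.93), ('wrist', 0.87)]
ang 59.54814752794028 95.77893174625292 hinge-front 121.72604751404948
ang2 58.98739757607567
cover_tab [ 248.6 -580.4  597.3] [('scene', 0.63)]
cover_hinge [572.6 173.  186.9] [('scene', 0.55), ('wrist', 0.74)]
drawer_front [450.4 187.2 227.8] [('scene', 0.72), ('wrist', 0.9)]
ang 48.01079404247005 917.0397434717521 hinge-front 123.00458785043256
ang2 47.422983991161836
[-2.28767413 -4.61449934 -0.20791025] [530.1992444  178.55173166 277.53204295] 25.05
```

```bash
python3 -m creep '[[-0.002,0,-0.006,0,0,0,15],[-0.004,0,-0.011,0,0,0,15],[-0.004,0,-0.011,0,0,0,15],[-0.004,0,-0.011,0,0,0,15],[-0.004,0,-0.011,0,0,0,15],[-0.004,0,-0.011,0,0,0,15],[-0.004,0,-0.011,0,0,0,15],[-0.004,0,-0.011,0,0,0,15],[-0.004,0,-0.011,0,0,0,15],[-0.004,0,-0.011,0,0,0,15]]' 14
python3 tri.py
python3 - <<'E'
from h import *
save('top','t6.png');a=cv2.imread('pics/t6.png')
save('wrist','w6.png');b=cv2.imread('pics/w6.png')
for r in models.tip_of('drawer_front','wrist')[:1]: print(atz('wrist',r['point'],227))
cv2.imwrite('pics/v6.png',cv2.resize(np.hstack([a,b]),(800,300)))
E
```

```text
time_s: 26.05
ee_pos: [530.9, 178.5, 277.9]
tcp_rot: [0.052, 0.965, 0.014, -0.258]
force: [-1.3, -4.0, -3.5]
width: 23.6
grip_force: 14.0
t 26.05 pos [530.9 178.5 277.9] F [-1.3 -4.  -3.5] w 23.6 g 14.0 j [ 0.21  0.33  1.75  0.16  1.57 -1.3 ]
shift [ 3.769 -2.932  6.188] turn [-0. -1.  0.]
cover_tab [555.2 177.6 292.9] [('scene', 0.61), ('wrist', 0.68)]
cover_hinge [573.8 171.2 194.1] [('scene', 0.71), ('wrist', 0.9)]
drawer_front [448.6 188.4 228.7] [('scene', 0.94), ('wrist', 0.64)]
ang 67.3810911936803 100.73527802610576 hinge-front 126.37971686959344
ang2 67.63094232313348
cover_tab [541.  175.5 294.1] [('scene', 0.62), ('wrist', 0.81)]
cover_hinge [574.2 171.  199.9] [('scene', 0.84), ('wrist', 0.62)]
drawer_front [448.8 188.3 228.2] [('scene', 0.8), ('wrist', 0.58)]
ang 58.83603582781834 99.95911412613168 hinge-front 126.50147480061112
ang2 60.271777492020256
[-1.32808456 -4.91415862 -2.76172388] [530.94318926 178.48840783 277.86548227] 26.85
[446.7793921  188.08045701 227.        ]
```

View pics/v6.png

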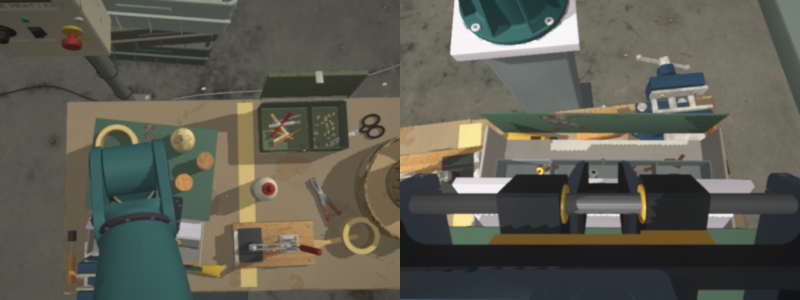

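```bash
python3 -c "
from rig import bot; print(bot.sign_off())"
```

```text
the job is handed in; nothing more can be done
None
```

I pulled the drawer out to its stop and handed the job in with the gripper holding the cover at about 60 degrees (58.8 to 60.3 on the final look, apart from one 67 degree reading I took as a network error); the spools and bottle look unmoved in the last picture.

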